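Pop the blue sample-port hatch

TASK

Open the sample port of the module whose hatch carries the blue pad: with the fingertips press the blue pad once, gently, down until it stops, then draw the hand away so that the hatch pops up. Keep clear and watch for at least two seconds that it stays open by itself; do not push it shut again. Leave the yellow-pad hatch shut, do not disturb the loose things standing about, and pick nothing up.

Things in the scene. Friction and masses are not known exactly. Their poses are not given: they have to be found in the camera images.
- port_a: Module with the BLUE pad: white case, dark blue foot, fixed to the bench, 200 (x) x 130 (y) x 100 mm high. Origin: centre of its underside; own -x is its front (display, keys), z up. A grey hatch 108 x 84 mm in its top, upper face 2.5 mm above the deck, hinged along y 22 mm behind the centre (+x), free edge to the front. The modules may swap places and be turned up to 17 degrees.
- port_a_hatch_pad (a point): Centre of the top of the blue press pad: a disc 28 mm across, 4 mm high, on the hatch 72 mm ahead of the hinge line, on the module's centre line, 106.5 mm above the bench when shut. Moves with the hatch.
- port_a_hatch (a joint): Hatch angle, rad. About 0 = shut, latched; negative = pressed in. The latch frees past about -0.08 (pad 6 mm down, 4 to 6 N); stop at -0.125 (pad 9 mm down). Held down it stays down; let up, a damped spring swings its free edge up and back in about 1 s to +0.8 (stop), where it stays, black latch plates below it. Let up too early it stays shut. Pushed back down to the stop it latches shut.
- port_b: The other module, identical in size and build but with a YELLOW pad. Leave it alone. Origin at the centre of its underside, own -x its front.
- port_b_hatch (a joint): Angle of the yellow-pad hatch, rad; 0 = shut, works like the other. To be left shut.
- jar: Loose amber jar with white cap, 34 mm across, 55 mm high, standing on the bench between the modules' fronts; origin at the centre of its underside.
- vial: Loose small clear vial with red cap, 20 mm across, 34 mm high, standing on the rear deck of port_a behind the hatch (deck 100 mm above the bench); origin at the centre of its underside.
- wrench: Loose steel wrench, 140 mm long, lying on the bench to the robot's right; origin near its middle.
- solvent: Loose solvent bottle with blue cap, 72 mm across, 150 mm high, standing to the left of the modules; origin at the centre of its underside.

How it is judged (in metres and radians):
On the way, in this order (a step that is already met when the one before it is completed fails the run):
1. the blue-pad hatch is pressed in beyond its latch point (value of joint port_a_hatch below -0.04 rad and contact force between the fingers and port_a above 0.5 N).
2. the blue-pad hatch has popped and stands open by itself, untouched by the robot, for 2 s (value of joint port_a_hatch above 0.65 rad and contact force between each of the arm, the fingers and port_a below 0.2 N), for 2 s.
At the end, for the whole second after the job is handed in: The blue-pad hatch stands open at more than 0.65 rad and at rest, the yellow-pad hatch is still shut (within 0.03 rad), and the jar, vial, wrench and bottle are within 15 mm of where they stood (value of joint port_a_hatch above 0.65 rad and velocity of joint port_a_hatch between -0.05 and 0.05 rad/s and value of joint port_b_hatch between -0.03 and 0.03 rad and distance of each of jar, vial, wrench, solvent from where it was at the start of the episode below 0.015 m); the robot touches nothing.
It fails at once if the popped hatch is pushed shut again (a second press) (value of joint port_a_hatch between 0.04 and 0.15 rad and velocity of joint port_a_hatch below -0.06 rad/s).
It fails at once if the module is pressed much too hard (over 60 N) (contact force between any of the fingers, the arm and port_a above 60 N).
It fails at once if the yellow-pad hatch is pressed or opened (value of joint port_b_hatch below -0.03 rad or value of joint port_b_hatch above 0.03 rad).
It fails at once if a loose thing is lifted, carried or knocked away (over 15 mm) (distance of any of jar, vial, wrench, solvent from where it was at the start of the episode above 0.015 m).
It also fails if it takes over 38 s, if anything falls off the work surface, if the arm or the gripper's body presses on something with over 40 N, if the wrist force passes 120 N, or if a joint passes its speed limit or range.

ROBOT

A 6-joint arm with a two-finger parallel gripper is mounted at the origin on the work surface. World frame = base frame: x ahead of the robot, y to its left, z up, the work surface at z = 0. Lengths are in m, angles in degrees, forces in N, time in s.
With the tool pointing down it reaches from about 0.4 to 0.825 m from the base axis. Payload 7 kg.
Tool frame: the origin (TCP) lies at the very end of the fingers, on their centre line; the grasp point (between the pads) lies 19 mm behind it (ctrl.grip_point_offset is the distance from the TCP to the grasp point, in m); x points along the fingers, z is the direction in which the jaws open and shut, and the axes are right-handed (so a half turn about x gives the same grasp; the last joint's range is limited). The gripper opens to 88 mm and grips with 3 to 60 N. Pads are 19 mm wide; open, the fingers measure 130 mm over their backs; the gripper's body (78 mm by 193 mm) begins 47 mm behind the grasp point.
Start: joints at [-55.686, 20.546, 0.682, 0, -70.136, -16.507], TCP at [0.206, -0.643, 0.227] pointing down, gripper open.
Joint ranges: [-176.03, 176.03], [-82.01, 121.73], [-58.28, 71.71], [-173.87, 95.51], [-174.79, -0.11], [-173.66, 173.66]. Speed limits (degrees/s): [136.94, 136.94, 172.46, 180, 180, 180].

INTERFACE

Orientations are given as [roll, pitch, yaw] about the fixed x, y, z axes, in that order (R = Rz(yaw) Ry(pitch) Rx(roll)).
In Python, from plant import get_obs, snapshot, calibration, close_job, ctrl gives the robot as it stands.
- The arm moves only by the tool move_arm, never from a script. Its argument "commands" is a list that holds one entry, the list of rows, each a list of 4 numbers: the shift along the tool's x, y, z in cm, then the turn about the tool's x in rad. In form: [[[dx, dy, dz, spin], ...]]. A call has 1 to 8 rows; each row shifts and turns the commanded pose from where the row before left it, along the tool's axes as they then stand; what a row does not reach is not made up. A row lasts 1/10 s, in which the tool goes at most 50 mm and 8.59 degrees, less where a joint would pass 70% of its speed; a pose out of reach is approached as far as the arm can. A call with a gripper value outside its range is refused whole. "jaw" is the finger opening in cm, from 0 to 8.76, set as the call begins (left out, the last holds). The fingers move at their own pace and stop on an object; the grip force is fixed at half the most. Time passes only in rows, so rows that do not move let the fingers close. It gives the time, the measured TCP pose, the force and the opening at its end, in the units of the state.
- get_obs(): the state, without advancing time (a new reading comes with each control period).
- snapshot(name): name is "scene" or "top" or "wrist"; returns (picture, depth): 420x560x3 uint8, red, green, blue; 420x560 float32, m along the optical axis (not along the pixel's ray), 0 where there is no reading.
- calibration(name): a dict with "mtx" (3x3 intrinsics, pixels), "T" (4x4, takes a point from camera to world coordinates); the wrist camera has in their place "tool_from_camera" (4x4, takes a point from camera to tool coordinates, whose origin is the TCP and whose axes are the tool frame's). Camera axes: x right, y up, looking along -z (the intrinsics and any distortion apply to the point x, -y, -z); pixel columns grow to the right and rows downward; lengths in m; the calibration is good to about 2 mm. A picture is of the moment at which its call begins: read the wrist's pose just before it. calibration takes no time and is no camera call.
- close_job(): hands the job in, once; it reports no verdict.
The state is a dict: "clock": time; "joint_pos": joint angles; "qvel": joint speeds; "tau": joint torques, N m; "tool_pos": TCP position; "orientation": TCP orientation; "force": force on the tool from outside, world axes, zero at the start; "moment": the same for the moment, N m; "opening": finger opening in m.
Only numpy, scipy, OpenCV 4.12 (cv2) and the standard library are available. Lean on these libraries where they do the work, as an engineer would, in place of code of your own. Each camera call takes 0.05 s, during which the arm holds its last target. There are 200 camera calls.

## Working session

There is one attempt and no reset: what is moved stays moved. The work goes in short steps, Python scripts to look and compute and a tool call to move; the robot and the scene stay as the last step left them, time stands still between calls to the robot, and variables do not carry over. Pictures are saved under pics/ and viewed, about 8 in all and at most 12, crops included, and the job is handed in when it is done.

Besides the shell and the picture viewer there is one more tool, called after "Call:" in YAML: its name, and indented under it one key for each argument. move_arm: Moves the arm, as the interface text tells. Its arguments: {"type":"object","properties":{"commands":{"type":"array"},"jaw":{"type":"number"}},"required":["commands"]}

```bash
mkdir -p pics
cat > h.py <<'E'
import numpy as np,cv2
from plant import *
def world(name,u,v,d,T=None):
    c=calibration(name);K=c["mtx"];T=c["T"] if T is None else T
    p=np.array([(u-K[0,2])/K[0,0]*d,-(v-K[1,2])/K[1,1]*d,-d,1.0])
    return (T@p)[:3]
E
python3 - <<'E'
from h import *
print(get_obs())
for n in("top","scene"):
    im,d=snapshot(n);cv2.imwrite(f"pics/{n}0.png",im[:,:,::-1]);np.save(f"{n}0.npy",d)
    print(calibration(n))
    hsv=cv2.cvtColor(im,cv2.COLOR_RGB2HSV)
    for col,lo,hi in(("blue",100,125),("yel",22,35)):
        m=cv2.inRange(hsv,(lo,120,80),(hi,255,255))
        N,_,st,ce=cv2.connectedComponentsWithStats(m)
        for i in range(1,N):
            if st[i,4]>25:
                u,v=ce[i];dd=d[int(v),int(u)];print(n,col,st[i],ce[i],dd,world(n,u,v,dd))
E
```

```text
{'clock': 0.0, 'joint_pos': array([-5.56871405e+01,  2.05914647e+01,  6.32540216e-01, -2.04533682e-02,
       -7.01366789e+01, -1.65070995e+01]), 'qvel': array([-0.01927515, -0.07231471, -0.03427634, -0.05201904, -0.0910029 ,
       -0.06738031]), 'tau': array([ 9.44304229e-04, -5.82711160e+01,  2.93062592e+01,  6.99709520e+00,
        6.88963104e-03, -1.85733165e-04]), 'tool_pos': array([ 0.20622716, -0.64219182,  0.22561195]), 'orientation': array([  5.13724829,  89.90248173, 112.93604268]), 'force': array([-0.06523248,  0.51354376,  0.11744259]), 'moment': array([-0.01034376,  0.00370887,  0.00982069]), 'opening': 0.08756819050551518}
{'mtx': array([[388.53940864,   0.        , 288.2019703 ],
       [  0.        , 388.53940864, 205.98063951],
       [  0.        ,   0.        ,   1.        ]]), 'T': array([[ 0.02041098,  0.99377376, -0.10953134,  0.3679253 ],
       [-0.99953289,  0.0177904 , -0.02484965,  0.02350038],
       [-0.02274633,  0.10998738,  0.99367267,  1.15770483],
       [ 0.        ,  0.        ,  0.        ,  1.        ]])}
top blue [154 144  12  11 107] [159.5233
[... 960 characters left out ...]
54212] 1.857793 [-0.68870164 -0.69233666  0.08885551]
scene blue [ 55 115  40  10 248] [ 74.64919355 119.68951613] 1.3156674 [ 0.04964207 -0.7002421   0.07217523]
scene blue [319 223  13  10  97] [325.16494845 227.1443299 ] 0.84338987 [0.51899983 0.14871274 0.10602329]
scene blue [454 255  19  14 199] [463.14572864 261.1959799 ] 0.7024879 [0.62954251 0.39518242 0.15131048]
scene blue [174 266  54  37  81] [206.14814815 290.60493827] 0.78813165 [ 0.67379693 -0.07832521  0.0528387 ]
scene blue [311 310  25   8  33] [324.84848485 313.54545455] 0.7813812 [0.67574008 0.15969903 0.01870683]
scene yel [198 213  13  10  98] [203.91836735 217.20408163] 0.87358755 [ 0.5183809  -0.11856992  0.10780904]
```

Run:
```python
import cv2
a=cv2.imread("pics/top0.png")[90:330,120:440];cv2.imwrite("pics/a.png",cv2.resize(a,(800,600)))
```

```text
(no output)
```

View pics/a.png

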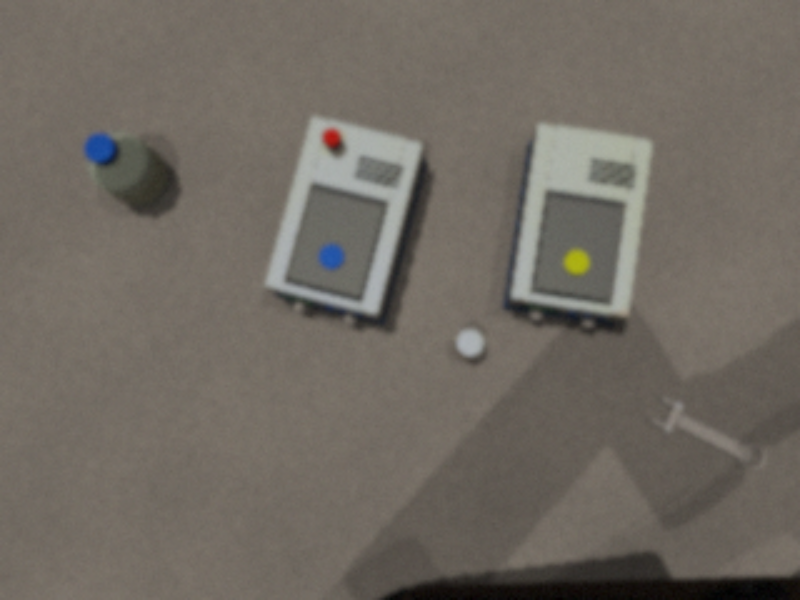

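View pics/scene0.png

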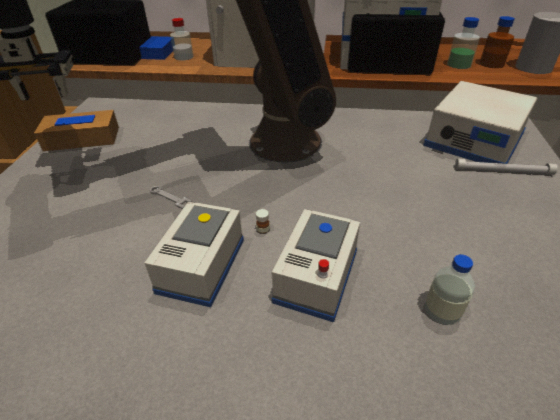

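Blue module: pad at (0.519, 0.149, 0.106), where both views agree and the height matches. It is yawed about -14°. The vial stands on its rear deck, the jar is to the right of its front, and the bottle is far to the left. I'll close the jaws and travel high.

Call:
move_arm:
  commands:
    - [[-0.4, -2.4, 1.5, 0], [-0.4, -2.4, 1.5, 0], [-0.4, -2.4, 1.5, 0], [-0.4, -2.4, 1.5, 0], [-0.4, -2.4, 1.5, 0], [-0.4, -2.4, 1.5, 0], [-0.4, -2.4, 1.5, 0], [-0.4, -2.4, 1.5, 0]]
  jaw: 0

```text
clock: 0.9
tool_pos: [0.353, -0.4685, 0.2584]
orientation: [22.9, 90.0, 130.7]
force: [0.3, -0.5, 0.4]
opening: 0.0292
```

Call:
move_arm:
  commands:
    - [[0, -2.4, 1.5, 0], [0, -2.4, 1.5, 0], [0, -2.4, 1.5, 0], [0, -2.4, 1.5, 0], [0, -2.4, 1.5, 0], [0, -2.4, 1.5, 0], [0, -2.4, 1.5, 0], [0, -2.4, 1.5, 0]]

```text
clock: 1.7
tool_pos: [0.499, -0.2956, 0.2583]
orientation: [44.8, 90.0, 152.7]
force: [-0.1, 0.2, 0.5]
opening: 0.0002
```

Call:
move_arm:
  commands:
    - [[0, -1, 2.6, 0], [0, -1, 2.6, 0], [0, -1, 2.6, 0], [0, -1, 2.6, 0], [0, -1, 2.6, 0], [0, -1, 2.6, 0], [0, -1, 2.6, 0], [0, -1, 2.6, 0]]

```text
clock: 2.5
tool_pos: [0.5108, -0.0731, 0.2583]
orientation: [65.4, 90.0, 173.2]
force: [-0.1, 1.1, 0.2]
opening: 0.0006
```

Call:
move_arm:
  commands:
    - [[0, -1, 2.6, 0], [0, -1, 2.6, 0], [0, -1, 2.6, 0], [0, -1, 2.6, 0], [0, -1, 2.6, 0], [0, -1, 2.6, 0], [0, 0, 0, 0], [0, 0, 0, 0]]

```text
clock: 3.3
tool_pos: [0.5203, 0.0931, 0.2581]
orientation: [96.2, 89.9, -155.9]
force: [0.4, 0.1, 0.8]
opening: 0.0005
```

```bash
cat > near.py <<'E'
from h import *
import sys
from scipy.spatial.transform import Rotation as Ro
o=get_obs();T=np.eye(4);T[:3,:3]=Ro.from_euler("xyz",o["orientation"],degrees=True).as_matrix();T[:3,3]=o["tool_pos"]
R=T[:3,:3];pads=[]
for n in("wrist","top","scene"):
    im,d=snapshot(n)
    Tc=T@calibration(n)["tool_from_camera"] if n=="wrist" else None
    if n=="wrist": cv2.imwrite(f"pics/{sys.argv[1]}.png",im[:,:,::-1])
    m=cv2.inRange(cv2.cvtColor(im,cv2.COLOR_RGB2HSV),(100,120,80),(125,255,255))
    N,_,st,ce=cv2.connectedComponentsWithStats(m)
    for i in range(1,N):
        if st[i,4]>25:
            u,v=ce[i];dd=np.median(d[int(v)-1:int(v)+2,int(u)-1:int(u)+2]);p=world(n,u,v,dd,Tc)
            if np.hypot(*(p[:2]-[.52,.149]))<.1: print(n,st[i],p.round(4),"tool cm",(R.T@(p-T[:3,3])*100).round(2))
print(o["joint_pos"].round(1),o["tool_pos"].round(4))
E
python3 near.py w1
```

```text
wrist [320 203  27  26 544] [0.5179 0.1495 0.1079] tool cm [15.02 -1.52  5.44]
scene [319 223  13  10  96] [0.5198 0.1488 0.1068] tool cm [15.13 -1.68  5.32]
[  31.4    5.6  -14.8   -0.   -69.7 -103.5] [0.5203 0.0931 0.2581]
```

View pics/w1.png

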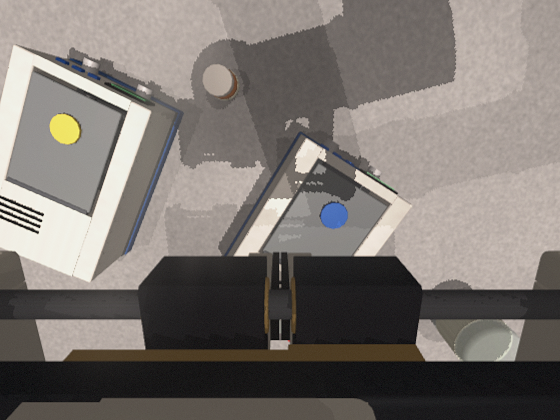

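The wrist view shows the blue pad at (333, 215) on its hatch, with the yellow module well off to the left. All views agree within 2 mm: the offset is x 15.0, y -1.6, z 5.4 cm. I'll move over the pad, then down to 2.5 cm above it.

Call:
move_arm:
  commands:
    - [[0, -0.4, 1.35, 0], [0, -0.4, 1.35, 0], [0, -0.4, 1.35, 0], [0, -0.4, 1.35, 0], [0, 0, 0, 0], [2.5, 0, 0, 0], [2.5, 0, 0, 0], [2.5, 0, 0, 0]]

```text
clock: 4.25
tool_pos: [0.5192, 0.1494, 0.1829]
orientation: [-68.7, 90.0, 39.1]
force: [-0.6, -0.1, -0.5]
opening: 0.0004
```

Call:
move_arm:
  commands:
    - [[2, 0, 0, 0], [2, 0, 0, 0], [1, 0, 0, 0], [0, 0, 0, 0], [0, 0, 0, 0]]

```text
clock: 4.75
tool_pos: [0.5197, 0.1493, 0.1342]
orientation: [-106.4, 90.0, 1.4]
force: [0.5, 1.5, 0.3]
opening: 0.0004
```

```bash
python3 near.py w2; python3 -c "
import cv2
from plant import *
im,_=snapshot('scene');cv2.imwrite('pics/s2.png',cv2.resize(im[130:330,200:440,::-1],(720,600)))"
```

```text
wrist [264 132  12  10  53] [0.4588 0.1232 0.0746] tool cm [ 5.96  6.6  -0.62]
wrist [284 145  13  10  53] [0.4625 0.1387 0.0749] tool cm [5.92 5.77 0.75]
wrist [304 157  13  10  55] [0.4661 0.154  0.0741] tool cm [6.01 4.96 2.09]
wrist [ 259  225   44   42 1005] [0.5143 0.1487 0.108 ] tool cm [2.62 0.54 0.11]
[  36.8   12.6  -23.6    0.   -53.8 -109. ] [0.5197 0.1493 0.1342]
```

View pics/s2.png

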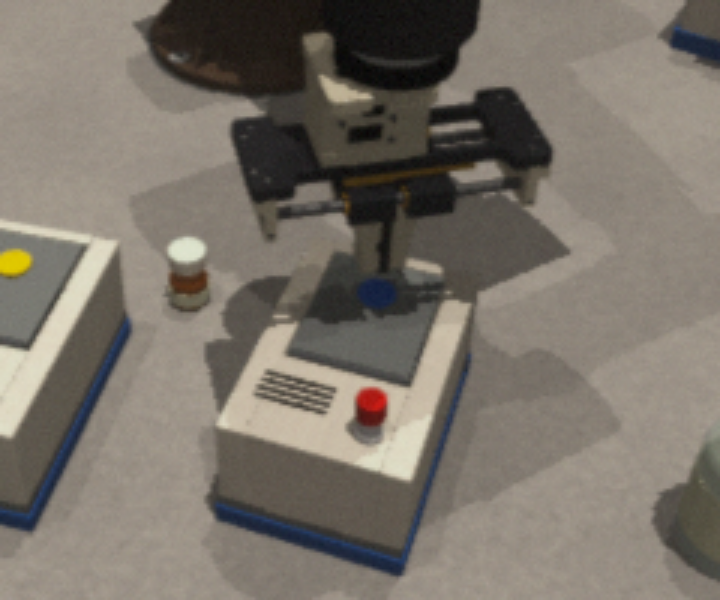

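The view shows the closed fingers above the blue pad (377, 292). The hatch is clear and the vial is well behind. Now a gentle press.

Call:
move_arm:
  commands:
    - [[0.5, 0, 0, 0], [0.5, 0, 0, 0], [0.5, 0, 0, 0], [0.5, 0, 0, 0], [0.3, 0, 0, 0], [0.2, 0, 0, 0], [0.1, 0, 0, 0], [0.1, 0, 0, 0]]

```text
clock: 5.75
tool_pos: [0.5192, 0.1489, 0.1067]
orientation: [122.1, 90.0, -130.1]
force: [-2.5, -0.4, 4.6]
opening: 0.0006
```

Call:
move_arm:
  commands:
    - [[0.1, 0, 0, 0], [0.1, 0, 0, 0], [0.1, 0, 0, 0], [0.1, 0, 0, 0], [0.1, 0, 0, 0], [0, 0, 0, 0], [0, 0, 0, 0]]

```text
clock: 6.45
tool_pos: [0.5191, 0.149, 0.1017]
orientation: [50.0, 90.0, 157.8]
force: [-3.5, 0.2, 4.1]
opening: 0.0002
```

Call:
move_arm:
  commands:
    - [[0.1, 0, 0, 0], [0.1, 0, 0, 0], [0.1, 0, 0, 0], [0, 0, 0, 0]]

```text
clock: 6.85
tool_pos: [0.5193, 0.149, 0.0988]
orientation: [-109.6, 90.0, -1.8]
force: [-3.7, 0.9, 5.0]
opening: 0.0003
```

Call:
move_arm:
  commands:
    - [[0.05, 0, 0, 0], [0.05, 0, 0, 0], [0, 0, 0, 0]]

```text
clock: 7.15
tool_pos: [0.5194, 0.149, 0.0985]
orientation: [-98.7, 90.0, 9.1]
force: [-6.4, -0.2, 11.9]
opening: 0.0003
```

The force rises at z 0.0985, so the stop is reached. Drawing away quickly, straight up.

Call:
move_arm:
  commands:
    - [[-2, 0, 0, 0], [-4, 0, 0, 0], [-4, 0, 0, 0], [-4, 0, 0, 0], [-4, 0, 0, 0], [-2, 0, 0, 0], [-1, 0, 0, 0], [0, 0, 0, 0]]

```text
clock: 7.95
tool_pos: [0.5198, 0.1492, 0.3082]
orientation: [-74.4, 89.9, 33.4]
force: [0.1, 0.1, -0.6]
opening: 0.0004
```

Call:
move_arm:
  commands:
    - [[0, 0, 0, 0], [0, 0, 0, 0], [0, 0, 0, 0], [0, 0, 0, 0], [0, 0, 0, 0], [0, 0, 0, 0], [0, 0, 0, 0], [0, 0, 0, 0]]

```text
clock: 8.75
tool_pos: [0.5193, 0.149, 0.3076]
orientation: [-74.7, 90.0, 33.1]
force: [0.2, -0.6, 0.4]
opening: 0.0003
```

```bash
python3 near.py w3; python3 -c "
import cv2
from plant import *
im,_=snapshot('scene');cv2.imwrite('pics/s3.png',cv2.resize(im[130:330,130:490,::-1],(800,444)))"
```

```text
wrist [255 211  26  18 319] [0.5411 0.144  0.1606] tool cm [14.7  -1.92 -1.14]
scene [317 211  13  14 144] [0.5439 0.1426 0.156 ] tool cm [15.16 -2.14 -1.35]
[  36.8    5.3   -8.7    0.   -76.  -109. ] [0.5193 0.149  0.3076]
```

View pics/s3.png

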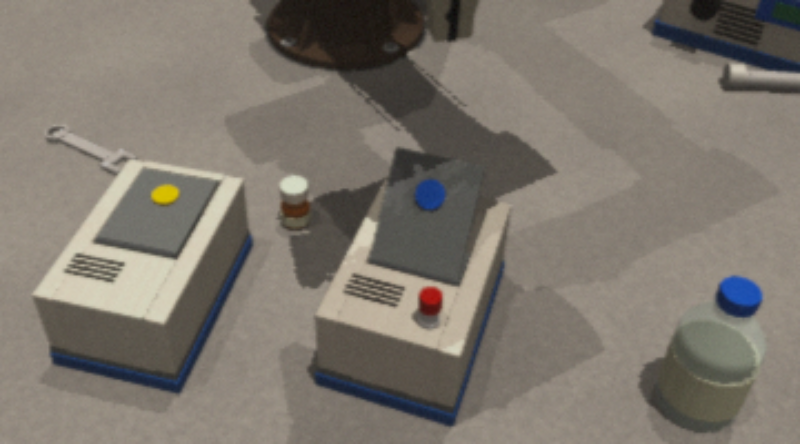

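The hatch is up, with the pad at (430, 194) and about 52 mm higher, which matches 0.8 rad. Nothing else has moved. Keeping clear and waiting 3 s.

Call:
move_arm:
  commands:
    - [[0, 0, 0, 0], [0, 0, 0, 0], [0, 0, 0, 0], [0, 0, 0, 0], [0, 0, 0, 0], [0, 0, 0, 0], [0, 0, 0, 0], [0, 0, 0, 0]]

```text
clock: 9.75
tool_pos: [0.5193, 0.149, 0.3076]
orientation: [67.3, 90.0, 175.1]
force: [-0.1, -0.4, -0.4]
opening: 0.0008
```

Call:
move_arm:
  commands:
    - [[0, 0, 0, 0], [0, 0, 0, 0], [0, 0, 0, 0], [0, 0, 0, 0], [0, 0, 0, 0], [0, 0, 0, 0], [0, 0, 0, 0], [0, 0, 0, 0]]

```text
clock: 10.55
tool_pos: [0.5193, 0.149, 0.3076]
orientation: [-40.7, 90.0, 67.1]
force: [0.8, 0.5, -0.3]
opening: 0.0004
```

Call:
move_arm:
  commands:
    - [[0, 0, 0, 0], [0, 0, 0, 0], [0, 0, 0, 0], [0, 0, 0, 0], [0, 0, 0, 0], [0, 0, 0, 0], [0, 0, 0, 0], [0, 0, 0, 0]]

```text
clock: 11.35
tool_pos: [0.5193, 0.149, 0.3076]
orientation: [9.2, 90.0, 117.0]
force: [0.1, -0.4, 0.2]
opening: 0.0006
```

Call:
move_arm:
  commands:
    - [[0, 0, 0, 0], [0, 0, 0, 0], [0, 0, 0, 0], [0, 0, 0, 0], [0, 0, 0, 0], [0, 0, 0, 0], [0, 0, 0, 0], [0, 0, 0, 0]]

```text
clock: 12.15
tool_pos: [0.5193, 0.149, 0.3076]
orientation: [104.9, 90.0, -147.3]
force: [-0.5, 0.5, -0.6]
opening: 0.0006
```

```bash
python3 near.py w4; python3 -c "
from plant import *
print(get_obs()['clock']);close_job()"
```

```text
wrist [255 211  26  18 318] [0.5411 0.144  0.1606] tool cm [14.7  -1.93 -1.14]
scene [317 211  13  14 144] [0.5441 0.1426 0.1563] tool cm [15.13 -2.17 -1.36]
[  36.8    5.3   -8.7   -0.   -76.  -109. ] [0.5193 0.149  0.3076]
12.3
the job is handed in; nothing more can be done
```

The blue-pad hatch is open and the job is handed in, at 12.3 s on the clock. I pressed the pad once with closed fingertips until it stopped, about 8.5 mm down at roughly 12 N on the wrist sensor. Then I drew the hand straight up about 20 cm and the hatch popped.

**Hatch stays open:** I watched for more than 3 s with the hand clear. The pad stood about 50 mm above its shut height (roughly 0.8 rad open) and did not move between checks. The wrist and scene views put its height at 0.161 m and 0.156 m; I did not resolve that 4–5 mm difference. The top camera gave no pad reading in any check after the first, probably because the arm blocked it.

**Rest of the scene:** In the picture taken after the hatch popped, the yellow-pad hatch was shut. The jar, vial, wrench and bottle looked undisturbed; I judged this by eye and did not measure them. The force readings after I drew the hand away were within noise.

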